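Lift the moulded bracket out of its die and hold it level over the light panel

TASK

Take the yellow moulded bracket by its upright rib, lift it straight up out of the open steel die, and carry it level to the flat light panel so that its outline can be inspected against the light. Finish with the gripper still holding it, level and still, centred over the panel with its length along the panel's long side (either way round) and its underside about 15 cm above the panel. Do not tip the bracket, do not touch the panel with it, and leave the other things on the bench where they are.

Things in the scene. Friction and masses are not known exactly. Their poses are not given: they have to be found in the camera images.
- bracket: Yellow bracket, loose, 0.14 to 0.28 kg, 128 mm long in x. Origin: middle of its underside; z up. Base 14 mm thick: arm 30 mm wide, x -64 to +24; foot 64 mm wide, x +24 to +64, with two brass inserts. Upright rib along x to grip: 12 mm thick, x -47 to +51, z 14 to 52 mm. Boss at x = -50, 22 mm wide, up to z 29. Starts down in the die: origin 31 mm above the die's origin, axes along the die's.
- rib_balance (a point): Point in the bracket's rib above its balance point: x = +16, y = 0, z = 36 mm in the bracket's frame (16 mm below the rib's top). Gripped here the bracket stays level; gripped far from here it tends to sag at its heavy foot. Same axes as the bracket.
- die: Lower half of a steel moulding die, fixed, 200 x 130 mm over its base plate, top face 45 mm above the bench. Origin: centre of its underside; x along its length. T-shaped cavity in the top, 14 mm deep, 2 mm clearance round the bracket, whose base lies flush with the top face. Four guide pillars, 14 mm diameter, at x = +-74, y = +-47 mm, stand 22 mm above the top face.
- light_panel: Flat light panel, fixed, lying on the bench, 180 x 124 x 16 mm, black frame with a white lit face and a small red switch at its +x end. Origin: centre of its underside, on the bench; x along its long side. Its face is 16 mm above the bench.
- torch_head_06: Bystander: black round open torch head, 34 mm diameter, 34 mm high. Origin: centre of the underside.
- torch_head_07: Bystander: black round open torch head, 34 mm diameter, 34 mm high. Origin: centre of the underside.
- torch_head_08: Bystander: black round open torch head, 35 mm diameter, 36 mm high. Origin: centre of the underside.
- stem_flange: Bystander: white flange with a stem and knob, 48 mm diameter, 41 mm high. Origin: centre of the underside.
- glue_bottle: Bystander: small red bottle with a white nozzle, 29 x 43 x 118 mm. Origin: centre of the underside.
Things that resemble listed ones, but are neither listed nor needed, are in the scene too. Of the things shaped like the bracket, the yellow one is meant.

How it is judged:
On the way:
1. the bracket is lifted straight up out of the die: held by the fingers, level within 8 degrees, its underside at least 30 mm above the die's top face, its origin within 30 mm sideways of the die's (z of bracket in the frame of die above 0.075 m and horizontal distance between bracket and die below 0.03 m and angle between bracket's own z axis and vertical below 0.14 rad and contact force between bracket and the fingers above 1 N), for 0.1 s.
At the end, for the whole second after the job is handed in: Only the fingers carry the bracket: underside 100 to 200 mm above the panel's face, origin within 30 mm sideways of the panel's centre, length within 11 degrees of its long side (either way), level within 6 degrees, at rest (20 mm/s, 0.15 rad/s); bystanders within 30 mm of their places (contact force between bracket and the fingers above 1 N and height (world z) of bracket between 0.116 and 0.216 m and horizontal distance between bracket and light_panel below 0.03 m and angle between the x axis of bracket and the x axis of light_panel, either way round below 0.2 rad and angle between bracket's own z axis and vertical below 0.105 rad and linear speed of bracket below 0.02 m/s and angular speed of bracket below 0.15 rad/s and contact force between bracket and die below 0.1 N and contact force between bracket and light_panel below 0.1 N and distance of each of torch_head_06, torch_head_07, torch_head_08, stem_flange, glue_bottle from where it was at the start of the episode below 0.03 m); the arm keeps its last pose, push and grip.
It fails at once if the bracket is tipped more than 17 degrees from level (angle between bracket's own z axis and vertical above 0.3 rad).
It fails at once if the bracket touches the light panel (contact force between bracket and light_panel above 0.5 N).
It fails at once if a bystander is moved more than 30 mm (distance of any of torch_head_06, torch_head_07, torch_head_08, stem_flange, glue_bottle from where it was at the start of the episode above 0.03 m).
It also fails if it takes over 42 s, if anything falls off the work surface, if the arm or the gripper's body presses on something with over 40 N, if the wrist force passes 120 N, or if a joint passes its speed limit or range.

ROBOT

A 6-joint arm with a two-finger parallel gripper is mounted at the origin on a cart in front of the work surface, level with it; the furniture and walls round the work are solid. World frame = base frame: x ahead of the robot, y to its left, z up, the work surface at z = 0. Lengths are in m, angles in rad, forces in N, time in s.
With the tool pointing down it reaches from about 0.3 to 0.875 m from the base axis. Payload 6.4 kg.
Tool frame: the origin (TCP) lies midway between the tips of the shut fingers; the grasp point (between the pads) lies 19 mm behind it (ctrl.hold_point_z is the distance from the TCP to the grasp point, in m); z points along the fingers, y is the line along which they close (so a half turn about z gives the same grasp; the last joint's range is limited). The gripper opens to 85 mm and grips with 20 to 120 N. Pads are 22 mm wide; open, the fingers measure 114 mm over their backs; the gripper's body (76 mm by 85 mm) begins 54 mm behind the grasp point. The pads swing forward as they close: fully open they stand 13 mm farther back than shut.
Start: joints at [-1.341, 0.181, 1.607, -0, 1.354, -0.206], TCP at [0.243, -0.521, 0.231] pointing down, gripper open.
Joint ranges: [-2.99, 2.99], [-0.89, 2.07], [0.3, 2.58], [-1.14, 4.28], [0, 2.63], [-3.12, 3.12]. Speed limits (rad/s): [2.57, 2.57, 3.01, 3.14, 3.14, 3.14].

INTERFACE

Orientations are given as a unit quaternion [w, x, y, z].
In Python, from bench import ctrl gives the robot as it stands.
- The arm moves only by the tool carry_out, never from a script. Its argument "plan" is text: rows parted by semicolons, each of 6 numbers parted by spaces: the shift along the tool's x, y, z as a fraction of full scale, then the turn, a rotation vector about the tool's x, y, z as a fraction of full scale. A call has exactly 8 rows; each row shifts and turns the commanded pose from where the row before left it, along the tool's axes as they then stand; what a row does not reach is not made up. Full scale, the value 1, is 40 mm for a shift and 0.1 rad for a turn. A row lasts 1/12 s, in which the tool goes at most 41.7 mm and 7.16 degrees, less where a joint would pass 70% of its speed; a pose out of reach is approached as far as the arm can. A call with a number of a shift or a turn outside -1 to 1 is refused whole. A call with a gripper value outside its range is refused whole. "claw" is the gripper's target within -1 to 1 (shut at 1, half-way at 0, fully open at -1), set as the call begins (left out, the last holds). The fingers move at their own pace and stop on an object; the grip force is fixed at half the most. Time passes only in rows, so rows that do not move let the fingers close, or fill a call up. It gives the time, the measured TCP pose, the force, the opening and the grip force at its end, in the units of the state.
- ctrl.get_obs(): the state, without advancing time (a new reading comes with each control period).
- ctrl.camera(name): name is "scene" or "side" or "wrist"; returns a dict with "pixels" (480x640x3 uint8, red, green, blue), "mtx" (3x3 intrinsics, pixels), "k1" (the pictures are not rectified: a ray, as slopes to the right and down, at radius r is drawn at 1 + k1 r^2 times it, then the intrinsics apply), "R" (3x3) and "t" (3): a world point X has camera coordinates R X + t. Camera axes: x right, y down, z forward; pixel columns grow to the right and rows downward; lengths in m; the calibration is good to about 2 mm. A picture is of the moment at which its call begins. There is no depth.
- ctrl.hand_in(): hands the job in; it is judged then, once.
The state is a dict: "time_s": time; "q": joint angles; "dq": joint speeds; "joint_efforts": joint torques, N m; "eef_pos": TCP position; "eef_rot": TCP orientation; "wrist_force": force on the tool from outside, world axes, zero at the start; "torque": the same for the moment, N m; "opening": opening from 0.0 (shut) to 1.0 (fully open); "grasp_force": force on a finger pad.
Only numpy, scipy, OpenCV 4.12 (cv2) and the standard library are available. Lean on these libraries where they do the work, as an engineer would, in place of code of your own. Each camera call takes 0.05 s, during which the arm holds its last target. There are 200 camera calls.

## Working session

There is one attempt and no reset: what is moved stays moved. The work goes in short steps, Python scripts to look and compute and a tool call to move; the robot and the scene stay as the last step left them, time stands still between calls to the robot, and variables do not carry over. Pictures are saved under pics/ and viewed, at most 10 in all, crops included, and the job is handed in when it is done.

Besides the shell and the picture viewer there is one more tool, called after ">>>" as name(argument=value, ...), one argument or row to a line, values as JSON. carry_out: Moves the arm, as the interface text tells. Shift numbers are shares of 40 mm and turn numbers shares of 0.1 rad, none past 1 either way. Its arguments: {"type":"object","properties":{"plan":{"type":"string"},"claw":{"type":"number"}},"required":["plan"]}

```bash
mkdir -p pics
cat > h.py <<'E'
import numpy as np, cv2
from bench import ctrl
def snap(n,f):
    c=ctrl.camera(n); cv2.imwrite('pics/'+f,c['pixels'][:,:,::-1]); 
    np.savez('pics/'+f[:-4]+'.npz',**{k:np.asarray(v) for k,v in c.items()}); return c
def load(f): return dict(np.load('pics/'+f+'.npz'))
def ray(c,uv):
    K=np.asarray(c['mtx']);k=float(c['k1'])
    p=cv2.undistortPoints(np.array(uv,float).reshape(-1,1,2),K,np.array([k,0,0,0,0.]))[:,0]
    d=np.c_[p,np.ones(len(p))]@c['R']; o=-c['R'].T@c['t']; return o,d
def plane(c,uv,z):
    o,d=ray(c,uv); return o+d*((z-o[2])/d[:,2])[:,None]
E
python3 - <<'E'
from h import *
for n in("scene","side"):
    c=snap(n,n+'0.png'); print(n,-c['R'].T@c['t'],c['k1'])
o=ctrl.get_obs();print(o['eef_pos'],o['eef_rot'],o['time_s'],ctrl.hold_point_z)
E
```

```text
scene [-0.69667027  0.93065885  0.96083577] -0.0033871691843627844
side [-0.06239159 -1.61625683  0.98937454] -0.06378997363371593
[ 0.24262243 -0.52075462  0.23047065] [-7.91454469e-04  9.76355728e-01  2.16168604e-01 -1.37167506e-05] 0.1 0.0187
```

View pics/scene0.png

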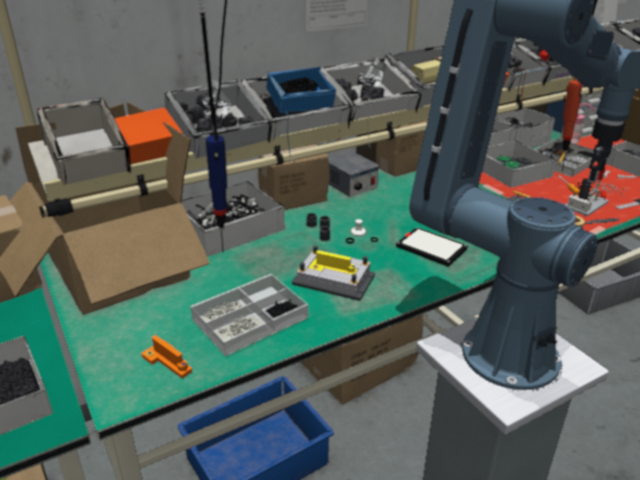

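View pics/side0.png

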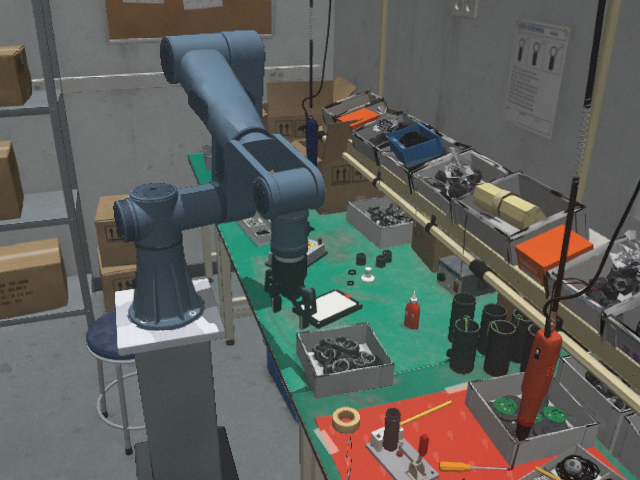

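The scene view shows the yellow bracket in the die at about (335,265), the white panel at (432,246), torch heads near (320,222), and the flange at (358,228). The orange lookalike is at (167,355). In the side view the gripper partly hides the die at (310,250), and the panel is at (330,308).

Run:
```python
from h import *
c=load('scene0');im=c['pixels'];hsv=cv2.cvtColor(im,cv2.COLOR_RGB2HSV)
y=cv2.inRange(hsv,(25,150,90),(35,255,255)); y[:240]=0;y[300:]=0;y[:,:280]=0;y[:,400:]=0
w=cv2.inRange(hsv,(0,0,170),(179,60,255)); w[:220]=0;w[270:]=0;w[:,:395]=0;w[:,475:]=0
for n,m,z in(('yel',y,.083),('wht',w,.016)):
    k=max(cv2.findContours(m,0,cv2.CHAIN_APPROX_NONE)[0],key=cv2.contourArea)[:,0]
    P=plane(c,k,z)[:,:2]; r=cv2.minAreaRect(P.astype(np.float32)*1000)
    print(n,len(k),k.min(0),k.max(0),r, cv2.boxPoints(r).tolist())
cv2.imwrite('pics/crop0.png',cv2.resize(im[205:305,280:480,::-1],None,fx=4,fy=4,interpolation=cv2.INTER_CUBIC))
```

```text
yel 110 [309 250] [355 273] ((438.03900146484375, 214.23744201660156), (120.45658874511719, 90.6785888671875), 46.864505767822266) [[363.77349853515625, 201.28616333007812], [429.9451904296875, 139.286865234375], [512.3045043945312, 227.188720703125], [446.1328125, 289.1880187988281]]
wht 117 [403 230] [460 258] ((465.94476318359375, -145.55792236328125), (150.83389282226562, 99.98828887939453), 21.922304153442383) [[377.3158874511719, -127.33563995361328], [414.6463928222656, -220.0938720703125], [554.5736083984375, -163.78021240234375], [517.2431640625, -71.02197265625]]
```

View pics/crop0.png

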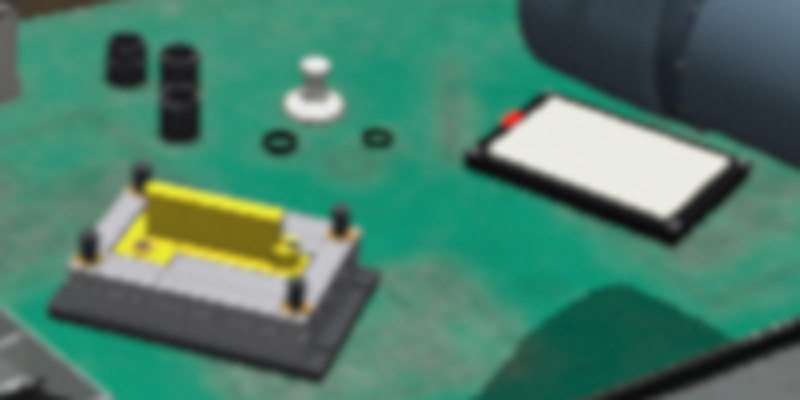

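The crop shows the rib's top edge running from (317,251) on the foot side to (351,258) on the boss side. The pillars stand at the die corners, and the panel's red switch is at its far-left end.

Run:
```python
from h import *
c=load('scene0')
P=plane(c,[[317,251.2],[350.7,257.8]],.083);d=P[0]-P[1];L=np.linalg.norm(d);u=d/L
print(P,L,np.degrees(np.arctan2(u[1],u[0])))
m=P.mean(0); print('rib mid',m,'grip',m+u*.014)   # rib mid x=+2 -> 16
# pillars tops z=.067
Q=plane(c,[[280+142/4,205+168/4],[280+88/4,205+233/4],[280+340/4,205+210/4],[280+295/4,205+282/4]],.067);print(Q,Q.mean(0))
# bystanders, base
B=[[126,80],[180,85],[180,135],[314,108]]
print(plane(c,[[280+a/4,205+b/4] for a,b in B],.0))
# scene screwdriver tip, rays both views
s=load('side0')
o1,d1=ray(c,[[220,222]]);o2,d2=ray(s,[[311,160]])
A=np.c_[d1[0],-d2[0]];t=np.linalg.lstsq(A,o2-o1,rcond=None)[0];print('tip',o1+d1[0]*t[0],o2+d2[0]*t[1])
```

```text
[[0.50595339 0.22918388 0.083     ]
 [0.43241175 0.16730803 0.083     ]] 0.0961092782634756 40.07630344958734
rib mid [0.46918257 0.19824595 0.083     ] grip [0.47989519 0.20725926 0.083     ]
[[0.5491002  0.20896447 0.067     ]
 [0.49529624 0.28194673 0.067     ]
 [0.43485709 0.11859797 0.067     ]
 [0.3774186  0.19271315 0.067     ]] [0.46416803 0.20055558 0.067     ]
[[ 0.76482873  0.09911528  0.        ]
 [ 0.73644003  0.06557151  0.        ]
 [ 0.66978613  0.10523169  0.        ]
 [ 0.65292831 -0.00752924  0.        ]]
tip [0.57698613 0.47279919 0.2077263 ] [0.61274595 0.48058342 0.26347071]
```

>>> carry_out(
  plan="0.54 -0.58 0 0 0 0;0.54 -0.58 0 0 0 0;0.54 -0.58 0 0 0 0;0.54 -0.58 0 0 0 0;0.54 -0.58 0 0 0 0;0.54 -0.58 0 0 0 0;0.54 -0.58 0 0 0 0;0.54 -0.58 0 0 0 0",
  claw=-1,
)

```text
time_s: 0.77
eef_pos: [0.321, -0.2784, 0.2309]
eef_rot: [-0.0, 0.976, 0.216, -0.0]
wrist_force: [0.9, 0.1, -0.3]
opening: 1.003
grasp_force: 0.0
```

>>> carry_out(
  plan="0.54 -0.58 0 0 0 0;0.54 -0.58 0 0 0 0;0.54 -0.58 0 0 0 0;0.54 -0.58 0 0 0 0;0.54 -0.58 0 0 0 0;0.54 -0.58 0 0 0 0;0.54 -0.58 0 0 0 0;0.54 -0.58 0 0 0 0",
)

```text
time_s: 1.43
eef_pos: [0.3993, -0.0372, 0.2312]
eef_rot: [0.0, 0.976, 0.216, 0.0]
wrist_force: [1.0, -0.6, -0.8]
opening: 1.0
grasp_force: 0.0
```

>>> carry_out(
  plan="0.6 -0.7 0 0 0 0;0.6 -0.7 0 0 0 0;0.6 -0.7 0 0 0 0;0.6 -0.7 0 0 0 0;0.6 -0.7 0 0 0 0;0 0 0 0 0 -0.8;0 0 0 0 0 -0.8;0 0 0 0 0 -0.8",
)

```text
time_s: 2.1
eef_pos: [0.4486, 0.1397, 0.2307]
eef_rot: [-0.0, 0.942, 0.334, -0.001]
wrist_force: [0.4, -0.4, -0.5]
opening: 1.002
grasp_force: 0.0
```

Run:
```python
from h import *
c=snap("wrist",'w1.png'); print(-c['R'].T@c['t'],ctrl.get_obs()['eef_pos'])
```

```text
[0.5088951  0.18973424 0.3718308 ] [0.44858689 0.13934722 0.23075411]
```

View pics/w1.png

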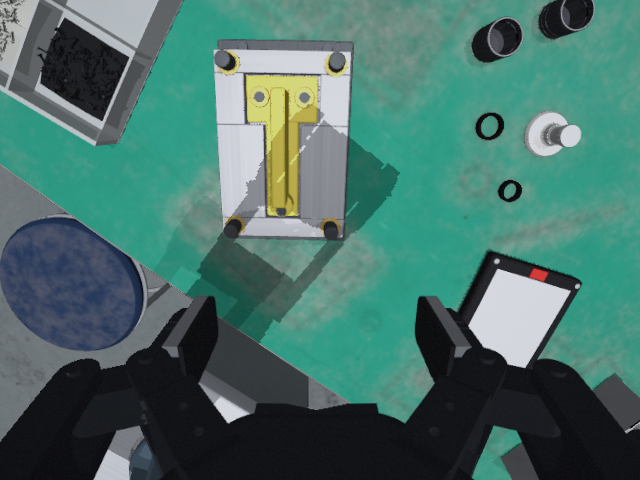

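The wrist view shows the die at (283,140), with the foot at the top (+x at the tool's +x), the rib strip at column ~279 (rows 88–205), and the brass inserts at (259,97) and (304,97).

Run:
```python
from h import *
c=load('w1');hsv=cv2.cvtColor(c['pixels'],cv2.COLOR_RGB2HSV)
# pillar tops (z .067), and brass inserts (z .045)
P=plane(c,[[225,60],[337,61],[234,229],[331,230]],.067);print('die',P.mean(0),np.linalg.norm(P[0]-P[1]),np.linalg.norm(P[0]-P[2]),[np.degrees(np.arctan2(*(a-b)[1::-1])) for a,b in((P[0],P[2]),(P[1],P[3]))])
y=cv2.inRange(hsv,(25,120,60),(35,255,255));y=cv2.morphologyEx(y,cv2.MORPH_OPEN,np.ones((3,3)))
k=max(cv2.findContours(y,0,cv2.CHAIN_APPROX_NONE)[0],key=cv2.contourArea)[:,0]
R=cv2.minAreaRect((plane(c,k,.045)[:,:2]*1000).astype(np.float32));print(R)
# rib top strip: columns of bright yellow by row
for v in range(90,215,15):
    r=hsv[v,255:310]; print(v,[int(a) for a in r[10:42,2]])
```

```text
die [0.47049598 0.19755112 0.067     ] 0.09065270014421561 0.14355012829430258 [np.float64(38.11508980740352), np.float64(37.77730856573922)]
((468.7032165527344, 189.32843017578125), (117.83796691894531, 42.72795867919922), 33.5411262512207)
90 [212, 192, 169, 211, 214, 200, 185, 213, 214, 215, 214, 215, 215, 214, 215, 215, 208, 214, 213, 202, 110, 161, 192, 189, 197, 215, 215, 215, 215, 215, 215, 212]
105 [164, 214, 215, 215, 214, 147, 215, 215, 215, 215, 215, 215, 215, 215, 215, 215, 215, 215, 213, 202, 94, 92, 91, 126, 193, 215, 215, 214, 215, 215, 215, 206]
120 [215, 215, 215, 215, 209, 165, 212, 216, 215, 216, 216, 215, 215, 215, 215, 215, 216, 212, 201, 199, 98, 93, 92, 129, 184, 183, 183, 184, 184, 184, 185, 185]
135 [94, 182, 216, 215, 216, 214, 209, 194, 216, 215, 209, 184, 184, 184, 186, 185, 185, 184, 174, 151, 101, 93, 92, 137, 186, 186, 186, 187, 187, 187, 187, 184]
150 [93, 155, 189, 216, 207, 160, 151, 173, 184, 184, 184, 183, 184, 184, 185, 185, 185, 183, 175, 153, 104, 93, 93, 127, 175, 186, 186, 186, 187, 186, 186, 181]
165 [84, 119, 160, 178, 176, 148, 141, 171, 182, 183, 183, 183, 184, 183, 183, 184, 184, 183, 175, 149, 107, 94, 93, 128, 173, 185, 186, 185, 185, 186, 186, 179]
180 [61, 88, 140, 165, 157, 147, 147, 170, 180, 182, 182, 184, 198, 216, 215, 202, 184, 183, 176, 153, 115, 92, 94, 130, 172, 184, 184, 184, 184, 184, 184, 178]
195 [71, 76, 124, 169, 181, 170, 154, 162, 176, 181, 182, 181, 182, 182, 182, 183, 183, 182, 176, 156, 123, 96, 96, 101, 104, 130, 170, 183, 183, 183, 182, 177]
210 [93, 80, 160, 211, 216, 206, 184, 180, 180, 180, 158, 88, 80, 71, 71, 70, 71, 70, 70, 69, 71, 141, 181, 181, 181, 175, 165, 173, 183, 182, 182, 175]
```

Run:
```python
from h import *
c=load('w1')
g=c['pixels'][:,278].astype(int)
print([(v,*g[v]) for v in list(range(80,92,1))+list(range(200,214,1))])
W=plane(c,[[270.5,120],[284.7,120],[270.5,180],[284.8,180]],.083);print(np.linalg.norm(W[0]-W[1]),np.linalg.norm(W[2]-W[3]))
a,b=W[:2].mean(0),W[2:].mean(0);print('yaw',np.degrees(np.arctan2(*(a-b)[1::-1])),a,b)
E=plane(c,[[278,86.5],[278,208.5]],.083);print(E,np.linalg.norm(E[0]-E[1]),E.mean(0))
I=plane(c,[[259,97],[304,97]],.045);print('inserts',I,I.mean(0))
```

```text
[(80, np.int64(211), np.int64(214), np.int64(120)), (81, np.int64(211), np.int64(214), np.int64(120)), (82, np.int64(212), np.int64(214), np.int64(120)), (83, np.int64(211), np.int64(214), np.int64(119)), (84, np.int64(212), np.int64(214), np.int64(120)), (85, np.int64(212), np.int64(215), np.int64(120)), (86, np.int64(212), np.int64(214), np.int64(120)), (87, np.int64(184), np.int64(183), np.int64(91)), (88, np.int64(200), np.int64(201), np.int64(89)), (89, np.int64(211), np.int64(214), np.int64(111)), (90, np.int64(212), np.int64(214), np.int64(119)), (91, np.int64(212), np.int64(215), np.int64(121)), (200, np.int64(181), np.int64(169), np.int64(71)), (201, np.int64(182), np.int64(169), np.int64(72)), (202, np.int64(181), np.int64(169), np.int64(71)), (203, np.int64(182), np.int64(170), np.int64(71)), (204, np.int64(182), np.int64(169), np.int64(71)), (205, np.int64(182), np.int64(170), np.int64(72)), (206, np.int64(180), np.int64(168), np.int64(70)), (207, np.int64(154), np.int64(142), np.int64(58)), (208, np.int64(84), np.int64(83), np.int64(56)), (209, np.int64(63), np.int64(66), np.int64(71)), (210, np.int64(62), np.int64(66), np.int64(71)), (211, np.int64(71), np.int64(75), np.int64(80)), (212, np.int64(88), np.int64(93), np.int64(99)), (213, np.int64(62), np.int64(66), np.int64(71))]
0.01135321236678175 0.011998490872596067
yaw 37.26520590440876 [0.48941661 0.21406747 0.083     ] [0.45103151 0.18486268 0.083     ]
[[0.50962663 0.2290805  0.083     ]
 [0.43161083 0.16978102 0.083     ]] 0.09799435648111393 [0.47061873 0.19943076 0.083     ]
inserts [[0.49216403 0.2421296  0.045     ]
 [0.51722101 0.21093025 0.045     ]] [0.50469252 0.22652992 0.045     ]
```

>>> carry_out(
  plan="0.43 -0.2 0 0 0 0;0.43 -0.2 0 0 0 0;0.43 -0.2 0 0 0 0;0.43 -0.2 0 0 0 0;0 0 0 0 0 0.24;0 0 0.7 0 0 0;0 0 0.7 0 0 0;0 0 0 0 0 0",
)

```text
time_s: 2.82
eef_pos: [0.4787, 0.2055, 0.1698]
eef_rot: [-0.001, 0.948, 0.319, -0.005]
wrist_force: [-1.7, 0.1, -1.2]
opening: 1.004
grasp_force: 0.0
```

Run:
```python
from h import *
from scipy.spatial.transform import Rotation as S
o=ctrl.get_obs();q=np.array(o['eef_rot']);M=S.from_quat(q[[1,2,3,0]]).as_matrix();p=np.array(o['eef_pos'])
print(p,np.degrees(np.arctan2(M[1,0],M[0,0])),M[:,2])
print(M.T@(np.array([.4817,.208,.052])-p)/.04)
```

```text
[0.47871787 0.20554819 0.16982864] 37.2284899796768 [-0.00976709 -0.00198312 -0.99995033]
[0.12288374 0.00905024 2.94471993]
```

>>> carry_out(
  plan="0.1 0 0.5 0 0 0;0 0 0.5 0 0 0;0 0 0.5 0 0 0;0 0 0.5 0 0 0;0 0 0.4 0 0 0;0 0 0.3 0 0 0;0 0 0.15 0 0 0;0 0 0 0 0 0",
)

```text
time_s: 3.48
eef_pos: [0.4853, 0.2088, 0.0607]
eef_rot: [-0.0, 0.948, 0.32, -0.001]
wrist_force: [0.1, 0.0, 0.5]
opening: 0.999
grasp_force: 0.0
```

Run:
```python
from h import *
c=snap("wrist",'w2.png'); print(ctrl.get_obs()['eef_pos'],ctrl.get_obs()['eef_rot'])
```

```text
[0.48597758 0.20895911 0.06157293] [-2.62234720e-05  9.47474946e-01  3.19829940e-01 -1.85978611e-04]
```

View pics/w2.png

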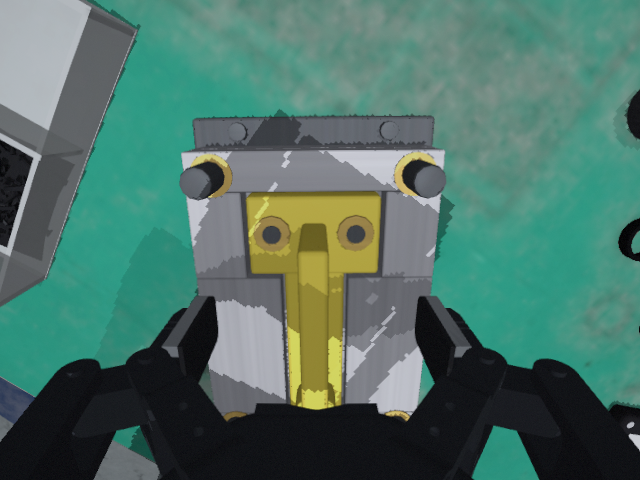

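The rib (column 314) is centred between the open fingers (215 and 420) and parallel to the tool's x axis. I'll go down the last 8 mm and close.

>>> carry_out(
  plan="-0.1 0 0.1 0 0 0;0 0 0.1 0 0 0;0 0 0 0 0 0;0 0 0 0 0 0;0 0 0 0 0 0;0 0 0 0 0 0;0 0 0 0 0 0;0 0 0 0 0 0",
)

```text
time_s: 4.2
eef_pos: [0.4828, 0.2068, 0.0535]
eef_rot: [0.0, 0.947, 0.32, 0.0]
wrist_force: [-0.4, 0.3, -0.2]
opening: 0.998
grasp_force: 0.0
```

>>> carry_out(
  plan="0 0 0 0 0 0;0 0 0 0 0 0;0 0 0 0 0 0;0 0 0 0 0 0;0 0 0 0 0 0;0 0 0 0 0 0;0 0 0 0 0 0;0 0 0 0 0 0",
  claw=1,
)

```text
time_s: 4.87
eef_pos: [0.4829, 0.2067, 0.0534]
eef_rot: [0.0, 0.947, 0.32, 0.0]
wrist_force: [1.2, 0.1, 1.0]
opening: 0.131
grasp_force: 59.2
```

>>> carry_out(
  plan="0 0 0 0 0 0;0 0 0 0 0 0;0 0 0 0 0 0;0 0 0 0 0 0;0 0 0 0 0 0;0 0 0 0 0 0;0 0 0 0 0 0;0 0 0 0 0 0",
)

```text
time_s: 5.53
eef_pos: [0.4829, 0.2067, 0.0534]
eef_rot: [0.0, 0.947, 0.32, 0.0]
wrist_force: [0.6, 0.5, 2.5]
opening: 0.127
grasp_force: 59.2
```

>>> carry_out(
  plan="0 0 -0.1 0 0 0;0 0 -0.2 0 0 0;0 0 -0.3 0 0 0;0 0 -0.3 0 0 0;0 0 -0.3 0 0 0;0 0 -0.3 0 0 0;0 0 -0.1 0 0 0;0 0 0 0 0 0",
)

```text
time_s: 6.2
eef_pos: [0.484, 0.207, 0.1194]
eef_rot: [0.0, 0.947, 0.32, 0.002]
wrist_force: [0.6, 0.5, -2.0]
opening: 0.131
grasp_force: 58.7
```

Run:
```python
from h import *
c=snap("wrist",'w3.png'); o=ctrl.get_obs();print(o['eef_pos'],o['wrist_force'],o['torque'],o['grasp_force'])
```

```text
[0.48323797 0.20681412 0.11825515] [ 0.24345244  0.44601041 -1.47616418] [ 0.05394227 -0.03016494 -0.04209671] 58.74147355556488
```

View pics/w3.png

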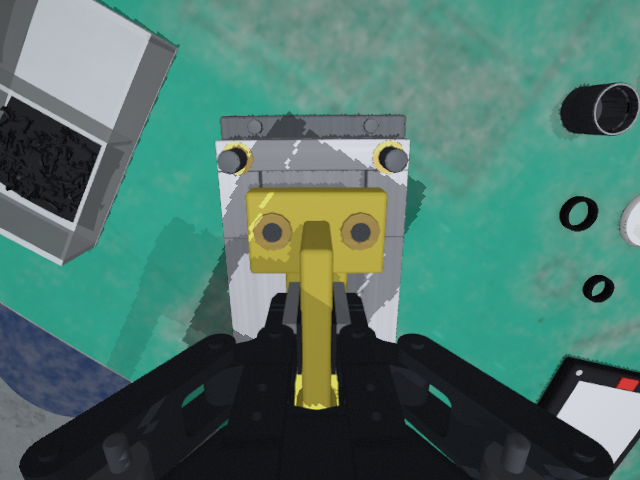

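The bracket is out and level: the foot spans columns 247–386 at rows 188–272, symmetric about the rib at column 317. I'll raise it further, then carry it.

>>> carry_out(
  plan="0 0 -0.15 0 0 0;0 0 -0.3 0 0 0;0 0 -0.4 0 0 0;0 0 -0.4 0 0 0;0 0 -0.3 0 0 0;0 0 -0.15 0 0 0;0 0 -0.05 0 0 0;0 0 0 0 0 0",
)

```text
time_s: 6.92
eef_pos: [0.4828, 0.2067, 0.1877]
eef_rot: [0.0, 0.947, 0.32, 0.0]
wrist_force: [0.4, 0.2, -1.9]
opening: 0.129
grasp_force: 58.7
```

>>> carry_out(
  plan="-0.1 0.13 0 0 0 0;-0.2 0.26 0 0 0 0;-0.3 0.39 0 0 0 0;-0.4 0.52 0 0 0 0;-0.4 0.52 0 0 0 0;-0.4 0.52 0 0 0 0;-0.4 0.52 0 0 0 0;-0.4 0.52 0 0 0 0",
)

```text
time_s: 7.58
eef_pos: [0.481, 0.0347, 0.1862]
eef_rot: [-0.0, 0.947, 0.32, -0.001]
wrist_force: [0.3, -0.1, -2.6]
opening: 0.129
grasp_force: 58.7
```

>>> carry_out(
  plan="-0.4 0.52 0 0 0 0;-0.4 0.52 0 0 0 0;-0.4 0.52 0 0 0 0;-0.4 0.52 0 0 0 0;-0.4 0.52 0 0 0 0;-0.3 0.39 0 0 0 0;-0.2 0.26 0 0 0 0;-0.1 0.13 0 0 0 0",
)

```text
time_s: 8.25
eef_pos: [0.4807, -0.136, 0.1864]
eef_rot: [-0.0, 0.948, 0.319, -0.001]
wrist_force: [0.3, 0.6, -2.1]
opening: 0.129
grasp_force: 58.7
```

>>> carry_out(
  plan="0 0 0 0 0 0.2;0 0 0 0 0 0.4;0 0 0 0 0 0.5;0 0 0 0 0 0.5;0 0 0 0 0 0.5;0 0 0 0 0 0.4;0 0 0 0 0 0.2;0 0 0 0 0 0",
)

```text
time_s: 8.92
eef_pos: [0.4813, -0.1333, 0.187]
eef_rot: [-0.0, 0.982, 0.19, -0.0]
wrist_force: [-0.3, -0.5, -1.2]
opening: 0.134
grasp_force: 58.7
```

Run:
```python
from h import *
from scipy.spatial.transform import Rotation as S
o=ctrl.get_obs();q=np.array(o['eef_rot']);M=S.from_quat(q[[1,2,3,0]]).as_matrix();p=np.array(o['eef_pos'])
print(p,np.degrees(np.arctan2(M[1,0],M[0,0])),M[:,2],o['grasp_force'],o['time_s'])
print(M.T@(np.array([.481,-.1395,p[2]])-p)/.04)
c=snap("wrist",'w4.png');s=snap("scene",'s4.png')['pixels']
cv2.imwrite('pics/v4.png',np.hstack([cv2.resize(c['pixels'],(400,300)),cv2.resize(s[150:300,350:550],(400,300))])[:,:,::-1])
```

```text
[ 0.48125917 -0.13331186  0.18704272] 21.896846255529137 [-4.62892474e-04  5.65536711e-04 -9.99999733e-01] 58.735949993133545 8.9167
[-6.37063293e-02  1.41126346e-01 -8.44913544e-05]
```

View pics/v4.png

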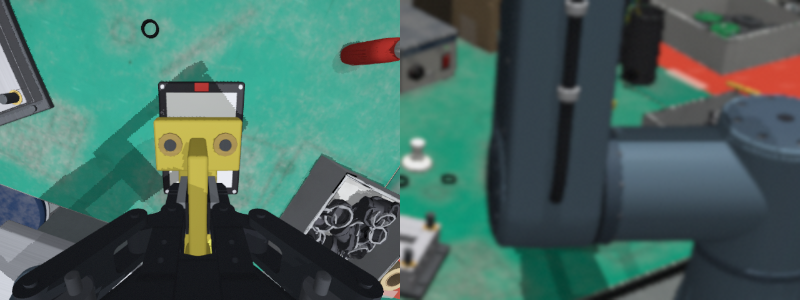

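The wrist view shows the bracket over the panel with its axes aligned. The panel's far edge runs (159,83)–(243,82) in the half-size view. I'll apply the small correction and check the panel's far edge.

>>> carry_out(
  plan="-0.03 0.07 0 0 0 0;-0.03 0.07 0 0 0 0;0 0 0 0 0 0;0 0 0 0 0 0;0 0 0 0 0 0;0 0 0 0 0 0;0 0 0 0 0 0;0 0 0 0 0 0",
)

```text
time_s: 9.68
eef_pos: [0.4812, -0.1405, 0.1873]
eef_rot: [-0.0, 0.982, 0.19, -0.0]
wrist_force: [0.3, 0.4, -1.8]
opening: 0.129
grasp_force: 58.7
```

Run:
```python
from h import *
c=load('w4');P=plane(c,[[159*1.6,83*1.6],[243*1.6,82*1.6]],.016);u=P[0]-P[1];print(np.linalg.norm(u));a=np.arctan2(u[1],u[0])-np.pi/2
print('panel',np.degrees(a),P.mean(0)-.09*np.array([np.cos(a),np.sin(a),0]))
o=ctrl.get_obs();x=np.array([np.cos(.382),np.sin(.382),0]);print('origin',o['eef_pos']-.016*x,np.abs(o['dq']).max())
# bracket foot end from w4: inserts on top of base (z=.166+.014)
print(plane(c,[[170*1.6,145*1.6],[226*1.6,144*1.6]],.179))
```

```text
0.11721324142195895
panel 22.526458781982775 [ 0.46313085 -0.14583997  0.016     ]
origin [ 0.46634964 -0.14646647  0.18728835] 0.0017662254958260193
[[ 0.5010269  -0.10297121  0.179     ]
 [ 0.51684781 -0.14037441  0.179     ]]
```

The two panel measurements agree, with the bracket centred to about 3 mm, its underside about 15 cm above the face, and the arm at rest. I'm handing in.

```bash
python3 -c "from bench import ctrl; print(ctrl.hand_in())"
```

```text
the job is handed in; nothing more can be done
None
```

The bracket was lifted straight out of the die and handed in still gripped over the light panel: level, at rest, centred to about 3 mm, lengthwise within about 1° and about 15 cm above its face, at 9.7 s; no verdict was returned, and I didn't re-measure the bystanders.

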